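Pack up the heel press and hold it shut

TASK

Pack up the heel press: lay yellow heel lifts flat, one on another, centred on the round heel block under the raised press arm, using only as many as it takes until the arm, lowered gently by its orange bar, comes to rest on the lifts and no longer on its own stop (one too few leaves a gap under the red pad, one too many holds the arm clearly too high; feel for it and add another lift if needed). Finish while holding: keep the orange bar in the gripper and the arm pressed firmly down on the stack, since a spring lifts it when let go. Keep unused lifts away from the press and leave the other things on the bench where they are.

Things in the scene. Friction and masses are not known exactly. Their poses are not given: they have to be found in the camera images.
- press_seat (a point): point at bench height (z = 0) on the vertical axis of the fixed blue heel press; x axis points level to the hinge at the back, y along the hinge, z up. A round wooden heel block, 68 mm across, flat top, stands here. Of two blocks, one is parked elsewhere and it varies which is in the press: its top is 48 to 52 or else 36 to 40 mm above the bench. Base plate: 130 mm wide, 10 mm thick
- press_stop (a point): top centre of the press's fixed stop, black rubber on blue, 60 mm wide, 22 mm thick, 76 mm behind the press axis and 67 mm above the bench; the hinge uprights behind it are 98 mm tall and 108 mm wide over all
- press_arm (a joint): angle of the grey arm (rad): 0 = level on its stop, grows as it rises to 1.55 (upright, limit); starts at 1.3 to 1.5. On the right stack it reads 0.02 to 0.065, on one lift too many 0.12 or more, with too few 0. Stiff, spring-balanced hinge: the arm stays where left above about 0.8 but rises by itself when let go near 0; 2 to 4 N at the bar moves it
- press_hinge (a point): point on the hinge axis, mid-way along it: 130 mm behind the press axis (at press_seat x = +130 mm), 75 mm above the bench; the axis runs along press_seat's y
- press_bar (a point): orange round handle bar at the free end of the arm, 14 mm thick, along the hinge direction (y), 84 mm clear between its brackets; origin at its centre, 250 mm from the hinge axis. With the arm level it is 120 mm in front of the press axis and 75 mm above the bench; the arm's plate begins 45 mm from it. Can be pinched across from above and turns in the grip
- press_pad (a point): red pad under the arm, 24 mm (along the arm) by 50 by 10 mm, fixed to it; origin at the centre of its pressing face, 130 mm from the hinge axis. With the arm on its stop this face is level, over the block, 57 mm above the bench, so one or two lifts are needed: with the right number it stops 3 to 7 mm higher, with one too many 15 to 19 mm higher
- lift_a_mid (a point): centre (half-way up) of a yellow heel lift, one of three alike: flat D-shaped hard plate 60 mm long (x), 44 mm wide (y, between straight parallel sides, which run from x = -30 to +6 mm; rounded end at +x), 12 mm thick, lying flat; about 45 g
- lift_b_mid (a point): centre of another heel lift, as lift_a
- lift_c_mid (a point): centre of another heel lift, as lift_a
- glue_tin: yellow and red round glue tin, 90 mm across, 130 mm tall; origin under its centre; leave alone
- paper_cup: empty white cup, 80 mm across, 90 mm tall; origin under its centre; leave alone
- tape_roll: lime green roll of tape lying flat, 104 mm across, 24 mm tall; origin under its centre; leave alone
- hammer: hammer lying on the bench; leave alone
There are look-alikes about, which are no part of the job. What is shaped like the part that bears lift_b_mid but black or white is not meant.

How it is judged (in metres and radians):
On the way:
1. a heel lift lies flat, centred on the heel block and let go ((((horizontal distance between lift_a_mid and press_seat below 0.015 m and angle between lift_a_mid's own z axis and vertical below 0.15 rad and height (world z) of lift_a_mid above 0.035 m) and contact force between the fingers and lift_a below 0.05 N) or ((horizontal distance between lift_b_mid and press_seat below 0.015 m and angle between lift_b_mid's own z axis and vertical below 0.15 rad and height (world z) of lift_b_mid above 0.035 m) and contact force between the fingers and lift_b below 0.05 N) or ((horizontal distance between lift_c_mid and press_seat below 0.015 m and angle between lift_c_mid's own z axis and vertical below 0.15 rad and height (world z) of lift_c_mid above 0.035 m) and contact force between the fingers and lift_c below 0.05 N))), for 0.2 s.
At the end, for the whole second after the job is handed in: The red pad presses on the top lift with more than 5 N, the arm is below 0.09 rad (not one lift too many), the fingers hold the bar (over 2 N); every lift is either flat and within 15 mm of the press axis on the block, or more than 90 mm from that axis, and no lift is touched by the fingers ((contact force between press_arm_c5 and lift_a above 5 N or contact force between press_arm_c5 and lift_b above 5 N or contact force between press_arm_c5 and lift_c above 5 N) and value of joint press_arm below 0.09 rad and contact force between the fingers and press_arm_c4 above 2 N and ((horizontal distance between lift_a_mid and press_seat below 0.015 m and angle between lift_a_mid's own z axis and vertical below 0.15 rad and height (world z) of lift_a_mid above 0.035 m) or horizontal distance between lift_a_mid and press_seat above 0.09 m) and ((horizontal distance between lift_b_mid and press_seat below 0.015 m and angle between lift_b_mid's own z axis and vertical below 0.15 rad and height (world z) of lift_b_mid above 0.035 m) or horizontal distance between lift_b_mid and press_seat above 0.09 m) and ((horizontal distance between lift_c_mid and press_seat below 0.015 m and angle between lift_c_mid's own z axis and vertical below 0.15 rad and height (world z) of lift_c_mid above 0.035 m) or horizontal distance between lift_c_mid and press_seat above 0.09 m) and contact force between the fingers and lift_a below 0.05 N and contact force between the fingers and lift_b below 0.05 N and contact force between the fingers and lift_c below 0.05 N); the arm keeps its last pose, push and grip.
It fails at once if the arm is slammed down (faster than 2.5 rad/s) (velocity of joint press_arm below -2.5 rad/s).
It fails at once if a bystander is pushed more than 30 mm (distance of any of glue_tin, paper_cup, tape_roll, hammer from where it was at the start of the episode above 0.03 m).
It also fails if it takes over 72 s, if anything falls off the work surface, if the arm or the gripper's body presses on something with over 40 N, if the wrist force passes 120 N, or if a joint passes its speed limit or range.

ROBOT

A 6-joint arm with a two-finger parallel gripper is mounted at the origin on the work surface. World frame = base frame: x ahead of the robot, y to its left, z up, the work surface at z = 0. Lengths are in mm, angles in degrees, forces in N, time in s.
With the tool pointing down it reaches from about 350 to 850 mm from the base axis. Payload 8.1 kg.
Tool frame: the origin (TCP) lies between the finger pads; the fingertips stand 22 mm ahead of it and the grasp point (between the pads) lies 3 mm ahead of it; z points along the fingers, y is the line along which they close (so a half turn about z gives the same grasp; the last joint's range is limited). The gripper opens to 85 mm and grips with 20 to 120 N. Pads are 22 mm wide; open, the fingers measure 114 mm over their backs; the gripper's body (76 mm by 85 mm) begins 54 mm behind the grasp point. The pads swing forward as they close: fully open they stand 13 mm farther back than shut.
Start: joints at [-75.825, 7.471, 85.268, -0, 87.261, -4.893], TCP at [196.035, -567.077, 253.292] pointing down, gripper open.
Joint ranges: [-169.43, 169.43], [-51.17, 129.36], [1.28, 143.12], [-76.62, 256.62], [0, 156.53], [-152.29, 152.29]. Speed limits (degrees/s): [136.94, 136.94, 159.86, 180, 180, 180].

INTERFACE

Orientations are given as [roll, pitch, yaw] about the fixed x, y, z axes, in that order (R = Rz(yaw) Ry(pitch) Rx(roll)).
In Python, from bench import r, vision gives the robot as it stands.
- The arm moves only by the tool step_arm, never from a script. Its argument "targets" is a list that holds one entry, the list of rows, each a list of 6 numbers: the shift along the world's x, y, z in mm, then the turn, a rotation vector about the world's x, y, z in rad. In form: [[[x, y, z, rx, ry, rz], ...]]. A call has 1 to 12 rows; each row is the pose to reach, as a shift and turn from the pose commanded when the call began; what a row does not reach only later rows make up. A row lasts 1/12 s, in which the tool goes at most 41.7 mm and 7.16 degrees, less where a joint would pass 70% of its speed; a pose out of reach is approached as far as the arm can. A call with a gripper value outside its range is refused whole. "fingers" is the gripper's target within -1 to 1 (shut at 1, half-way at 0, fully open at -1), set as the call begins (left out, the last holds). The fingers move at their own pace and stop on an object; "newtons" is the grip in N (left out, the last holds). Time passes only in rows, so rows that repeat a pose let the fingers close. It gives the time, the measured TCP pose, the force, the opening and the grip force at its end, in the units of the state.
- r.sense(): the state, without advancing time (a new reading comes with each control period).
- vision.snapshot(name): name is "scene" or "top" or "wrist"; returns a dict with "img" (480x640x3 uint8, blue, green, red), "mtx" (3x3 intrinsics, pixels), "eye" and "attitude" of the camera in the world. Camera axes: x right, y up, looking along -z (the intrinsics and any distortion apply to the point x, -y, -z); pixel columns grow to the right and rows downward; lengths in mm; the calibration is good to about 2 mm. A picture is of the moment at which its call begins. There is no depth.
- r.hand_in(): hands the job in; it is judged then, once.
The state is a dict: "time": time; "joint_pos": joint angles; "qd": joint speeds; "joint_efforts": joint torques, N m; "tool_pos": TCP position; "tcp_rot": TCP orientation; "ft_force": force on the tool from outside, world axes, zero at the start; "wrist_torque": the same for the moment, N m; "finger_gap": finger opening in mm; "grip_force": force on a finger pad.
Only numpy, scipy, OpenCV 4.12 (cv2) and the standard library are available. Lean on these libraries where they do the work, as an engineer would, in place of code of your own. Each camera call takes 0.05 s, during which the arm holds its last target. There are 200 camera calls.

## Working session

There is one attempt and no reset: what is moved stays moved. The work goes in short steps, Python scripts to look and compute and a tool call to move; the robot and the scene stay as the last step left them, time stands still between calls to the robot, and variables do not carry over. Pictures are saved under pics/ and viewed, at most 10 in all, crops included, and the job is handed in when it is done.

Besides the shell and the picture viewer there is one more tool, called after "Call:" in YAML: its name, and indented under it one key for each argument. step_arm: Moves the arm, as the interface text tells. Its arguments: {"type":"object","properties":{"targets":{"type":"array"},"fingers":{"type":"number"},"newtons":{"type":"number"}},"required":["targets"]}

```bash
mkdir -p pics && ls && cat > h.py <<'E'
import numpy as np, cv2
from bench import r, vision
def snap(name,f):
    s=vision.snapshot(name); cv2.imwrite(f'pics/{f}.png',s['img']); np.savez(f'pics/{f}.npz',**{k:np.array(s[k]) for k in('mtx','eye','attitude')}, img=s['img']); return s
def rot(a):
    a=np.array(a,float)
    if a.shape==(3,3): return a
    from scipy.spatial.transform import Rotation as R
    return R.from_euler('xyz',a,degrees=True).as_matrix()
def ray(s,u,v):
    K=np.array(s['mtx']); d=np.linalg.inv(K)@[u,v,1]; d=np.array([d[0],-d[1],-d[2]])
    return np.array(s['eye']),rot(s['attitude'])@d
def onz(s,u,v,z):
    e,d=ray(s,u,v); return (e+d*(z-e[2])/d[2])
def proj(s,p):
    c=rot(s['attitude']).T@(np.array(p)-np.array(s['eye'])); q=np.array(s['mtx'])@[c[0],-c[1],-c[2]]; return q[:2]/q[2]
def load(f): return np.load(f'pics/{f}.npz')
E
python3 - <<'E'
from h import *
for n in('top','scene'):
    s=snap(n,n+'0'); print({k:v for k,v in s.items() if k!='img'})
print(r.sense())
E
```

```text
pics
{'mtx': array([[498.37179352,   0.        , 320.77291008],
       [  0.        , 498.37179352, 246.66184358],
       [  0.        ,   0.        ,   1.        ]]), 'eye': array([ 349.20077509,  -14.82807596, 1195.32162651]), 'attitude': array([  8.48748432,  -0.1794362 , -90.27844154])}
{'mtx': array([[475.52382859,   0.        , 319.46811294],
       [  0.        , 475.52382859, 240.44167521],
       [  0.        ,   0.        ,   1.        ]]), 'eye': array([1384.07660717, -739.11590444,  780.92251162]), 'attitude': array([58.09283253, -0.06476868, 50.57923729])}
{'time': 0.1, 'joint_pos': array([-7.58268834e+01,  7.51212379e+00,  8.53211557e+01, -1.01687748e-03,
        8.72626964e+01, -4.89115988e+00]), 'qd': array([ 0.00057456,  0.02885609, -0.17837431,  0.02040633, -0.00404227,
        0.08579643]), 'joint_efforts': array([ 2.28032033e-03, -5.70954502e+01, -5.01940942e+01, -1.07418891e-04,
        8.07575852e-03,  8.36852422e-06]), 'tool_pos': array([ 195.90045345, -566.64070113,  252.35336763]), 'tcp_rot': array([-1.79904287e+02, -7.17127401e-03,  1.90643199e+01]), 'ft_force': array([-0.65396931, -0.27120774, -0.11296774]), 'wrist_torque': array([-0.00763649, -0.00440792,  0.00194582]), 'grip_force': 0.0, 'finger_gap': 85.19612885537474}
```

View pics/top0.png

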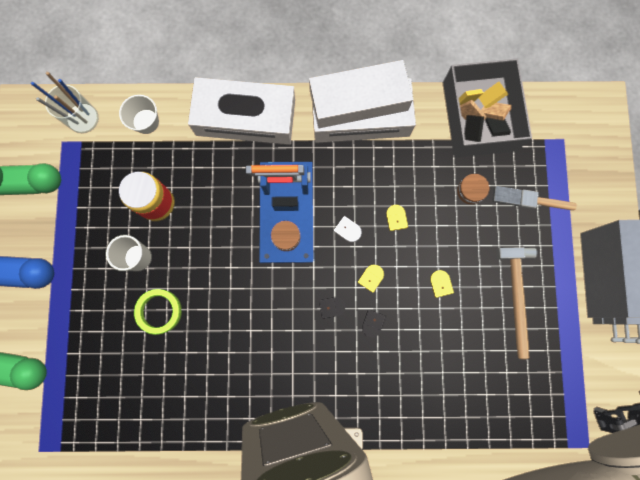

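View pics/scene0.png

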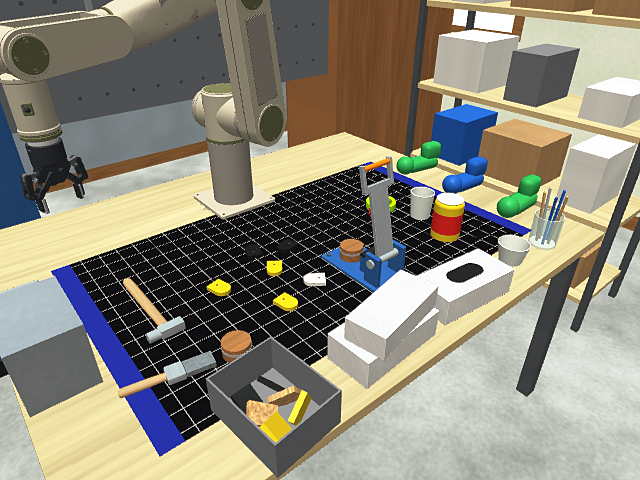

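Candidates for the lifts in the top view: yellow at (397,217), (372,277) and (442,284). Look-alikes are white at (348,229), black at (330,306) and (373,322), and yellow scraps in the box at (490,95). I choose the three yellow ones on the mat. The block in the press is at (285,235), and the parked one is at (474,188).

```bash
python3 - <<'E'
from h import *
s=load('top0'); img=s['img']
cv2.imwrite('pics/crop0.png',cv2.resize(img[140:345,240:500],None,fx=3,fy=2.9,interpolation=cv2.INTER_CUBIC)[:600,:800])
hsv=cv2.cvtColor(img,cv2.COLOR_BGR2HSV)
m=cv2.inRange(hsv,(22,130,120),(35,255,255)); m[:190]=0; m[:,:300]=0;m[310:]=0
n,l,st,c=cv2.connectedComponentsWithStats(m)
for i in range(1,n):
    if st[i,4]<100: continue
    cs,_=cv2.findContours((l==i).astype(np.uint8),0,cv2.CHAIN_APPROX_NONE)
    P=np.array([onz(s,*p,10)[:2] for p in cs[0][:,0,:].astype(float)],np.float32)
    rr=cv2.minAreaRect(P); print(st[i],c[i],onz(s,*c[i],11).round(1),rr)
for z in(38,50): print('block',onz(s,285,235,z).round(1))
# base plate corners at z=10
for p in [(260,262),(313,262),(314,163),(261,163)]: print(p,onz(s,*p,10).round(1))
E
```

```text
block [550.   64.8  38. ]
block [547.9  64.   50. ]
(260, 262) [489.6 126.2  10. ]
(313, 262) [489.   -0.6  10. ]
(314, 163) [734.8  -3.7  10. ]
(261, 163) [735.3 127.   10. ]
```

View pics/crop0.png

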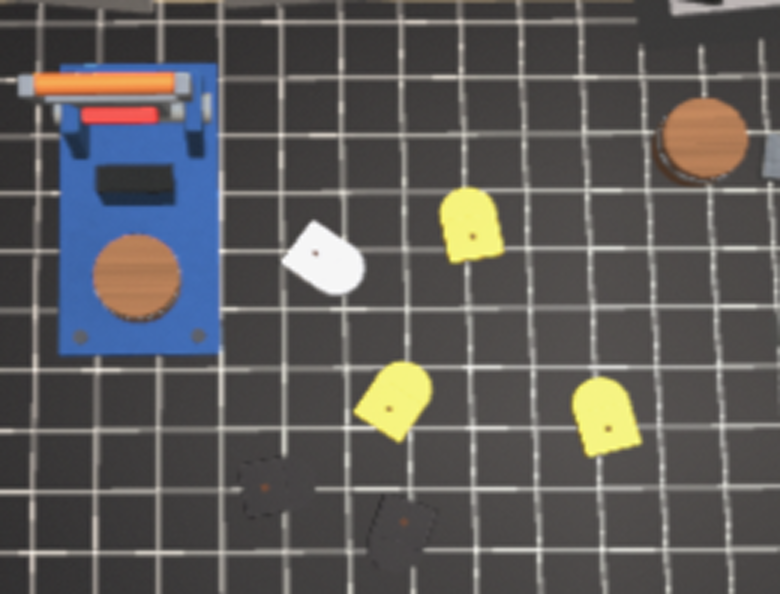

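The crop confirms three yellow D plates at crop (472,225), (393,400) and (606,417). The press is square to the world axes, with its hinge toward +x. Next I refine the lift poses.

```bash
python3 - <<'E'
from h import *
s=load('top0'); img=s['img']
print(img[217,397],img[277,372])
hsv=cv2.cvtColor(img,cv2.COLOR_BGR2HSV)
m=cv2.inRange(hsv,(20,70,120),(38,255,255)); m[:190]=0; m[:,:320]=0;m[310:]=0
n,l,st,c=cv2.connectedComponentsWithStats(m)
from scipy.optimize import minimize
th=np.linspace(-np.pi/2,np.pi/2,20)
D=np.array([(-30,22),(-30,-22)]+[(6+24*np.cos(t),22*np.sin(t)) for t in th])
for i in range(1,n):
    if st[i,4]<100: continue
    ys,xs=np.where(l==i); P=np.array([onz(s,x,y,12)[:2] for x,y in zip(xs,ys)])
    cen=P.mean(0)
    g=np.stack(np.meshgrid(np.arange(-60,61,1),np.arange(-60,61,1)),-1).reshape(-1,2)
    mk=np.array([l[int(round(v)),int(round(u))]==i for u,v in (proj(s,[*(cen+q),12]) for q in g)]).reshape(121,121)
    def f(p,ret=0):
        a=p[2]; R=np.array([[np.cos(a),-np.sin(a)],[np.sin(a),np.cos(a)]])
        q=D@R.T+p[:2]+60; k=np.zeros((121,121),np.uint8); cv2.fillPoly(k,[np.round(q*16).astype(np.int32)],1,shift=4); return (k.astype(bool)^mk).sum()
    best=min((minimize(f,[0,0,a],method='Nelder-Mead',options=dict(initial_simplex=[[0,0,a],[5,0,a],[0,5,a],[0,0,a+.3]])) for a in np.arange(-3,3.2,.5)),key=lambda o:o.fun)
    print(c[i].round(1),'pos',(cen+best.x[:2]).round(1),'yaw',np.degrees(best.x[2]).round(1),best.fun,mk.sum())
E
```

```text
[125 243 246] [128 244 246]
[607.4 193.7] pos [ 649.  -745.4] yaw -69.5 2202.0 1736
[605.1 211.8] pos [ 610.2 -719.1] yaw -74.3 3131.0 5649
[396.3 217.4] pos [ 598.7 -202. ] yaw 11.2 258.0 2794
[371.5 277.2] pos [ 453.4 -141.4] yaw -36.1 207.0 2723
[441.1 283.4] pos [ 439.1 -304.8] yaw 9.9 291.0 2823
```

Call:
step_arm:
  targets:
    - [[30,28,0,0,0,-0.02],[60,56,0,0,0,-0.04],[90,84,0,0,0,-0.06],[120,112,-10,0,0,-0.08],[150,140,-20,0,0,-0.1],[180,168,-30,0,0,-0.12],[210,196,-40,0,0,-0.14],[240,224,-45,0,0,-0.14],[270,250,-50,0,0,-0.14],[300,278,-55,0,0,-0.14],[325,302,-60,0,0,-0.14],[340,320,-60,0,0,-0.14]]
  fingers: -1
  newtons: 40

```text
time: 1.1
tool_pos: [537.4, -243.9, 191.5]
tcp_rot: [-179.9, 0.1, 11.2]
ft_force: [0.3, -0.2, -0.6]
finger_gap: 85.2
grip_force: 0.0
```

```bash
python3 - <<'E'
from h import *
s=snap('wrist','w1'); q=r.sense(); print(q['time'],q['tool_pos'],q['tcp_rot'],s['eye'],s['attitude'],q['ft_force'])
for p in [(598.7,-202,12),(453,-141,12),(550,62,50)]: print(proj(s,p))
t=load('top0')
# bar angle: pixel row ~170 centre (276,169.5)
for a in (1.3,1.35,1.4,1.45,1.5): print(a,proj(t,[680-250*np.cos(a),62.5,75+250*np.sin(a)]))
E
```

```text
1.15 [ 539.10064229 -241.40752169  191.91235559] [-1.79817801e+02 -2.39493946e-02  1.12587761e+01] [ 607.77988605 -228.77745717  310.9653328 ] [-16.5357356    0.11913977 -78.84922458] [-1.62271817  3.13268123  0.89218747]
[283.17177689 136.78359332]
[184.49190165 296.04861151]
[-128.83633989  132.36390116]
1.3 [276.13724773 174.85184026]
1.35 [276.05014704 167.92220134]
1.4 [275.99219899 161.00788239]
1.45 [275.96372552 154.14047603]
1.5 [275.96485372 147.35131423]
```

View pics/w1.png

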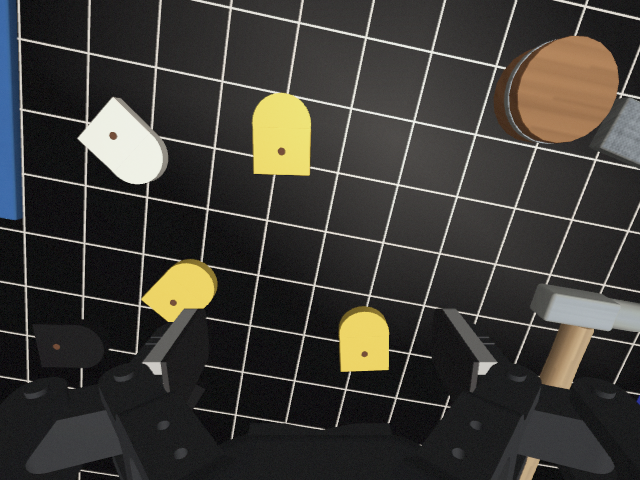

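The wrist view shows the chosen lift at (282,134), within 2 px of prediction. I place the seat near (550,62), with the arm at about 1.34 rad. I'll grasp with the camera side toward the robot, to keep it clear of the raised press arm.

Call:
step_arm:
  targets:
    - [[5,4,0,0,0,0.12],[10,8,0,0,0,0.24],[15,12,0,0,0,0.36],[20,16,0,0,0,0.48],[25,20,0,0,0,0.6],[30,24,0,0,0,0.72],[35,28,0,0,0,0.84],[40,32,0,0,0,0.96],[45,36,0,0,0,1.08],[50,40,0,0,0,1.2],[54.5,43.6,0,0,0,1.32],[54.5,43.6,0,0,0,1.44]]

```text
time: 2.15
tool_pos: [590.7, -202.9, 192.8]
tcp_rot: [-180.0, -0.0, 93.9]
ft_force: [-1.0, 0.4, -0.5]
finger_gap: 85.3
grip_force: 0.0
```

Call:
step_arm:
  targets:
    - [[0,0,-8,0,0,0.12],[0,0,-18,0,0,0.24],[0,0,-28,0,0,0.36],[0,0,-38,0,0,0.48],[0,0,-48,0,0,0.6],[0,0,-58,0,0,0.72],[0,0,-70,0,0,0.84],[0,0,-82,0,0,0.96],[0,0,-94,0,0,1.08],[0,0,-105,0,0,1.2],[0,0,-115,0,0,1.32],[0,0,-120,0,0,1.44]]

```text
time: 3.15
tool_pos: [589.2, -203.2, 71.1]
tcp_rot: [179.9, -0.2, 176.4]
ft_force: [0.5, -0.5, 0.2]
finger_gap: 85.6
grip_force: 0.0
```

Call:
step_arm:
  targets:
    - [[0,0,-10,0,0,0.12],[0,0,-20,0,0,0.24],[0,0,-30,0,0,0.252],[0,0,-40,0,0,0.252],[0,0,-47,0,0,0.252],[0,0,-51,0,0,0.252],[0,0,-51,0,0,0.252]]

```text
time: 3.73
tool_pos: [589.6, -203.1, 20.8]
tcp_rot: [179.9, -0.1, -169.6]
ft_force: [-0.8, -0.3, -0.4]
finger_gap: 85.1
grip_force: 0.0
```

Call:
step_arm:
  targets:
    - [[0,0,0,0,0,0],[0,0,0,0,0,0],[0,0,0,0,0,0],[0,0,0,0,0,0],[0,0,0,0,0,0],[0,0,0,0,0,0],[0,0,0,0,0,0],[0,0,0,0,0,0]]
  fingers: 1
  newtons: 40

```text
time: 4.4
tool_pos: [591.3, -203.8, 23.3]
tcp_rot: [-179.9, 0.1, -169.5]
ft_force: [-0.0, -0.7, 5.7]
finger_gap: 42.7
grip_force: 41.5
```

Call:
step_arm:
  targets:
    - [[0,0,15,0,0,0],[0,0,45,0,0,0],[0,10,75,0,0,0],[-5,30,105,0,0,-0.05],[-15,60,125,0,0,-0.1],[-25,90,138,0,0,-0.15],[-35,115,138,0,0,-0.183],[-40,130,138,0,0,-0.183],[-40,133,138,0,0,-0.183],[-40,133,138,0,0,-0.183]]

```text
time: 5.23
tool_pos: [550.1, -69.7, 159.5]
tcp_rot: [180.0, -0.1, -179.8]
ft_force: [-1.0, -0.0, -0.4]
finger_gap: 42.8
grip_force: 40.9
```

```bash
python3 - <<'E'
from h import *
s=snap('wrist','w2'); q=r.sense(); print(q['time'],q['tool_pos'],q['tcp_rot'],s['eye'],s['attitude'],q['finger_gap'])
for p in [(550,62.5,38),(550,62.5,50)]: print(proj(s,p))
E
```

```text
5.2833 [550.34800035 -70.66878276 159.55150579] [-1.79981259e+02 -5.54785468e-02 -1.79889719e+02] [477.39366805 -68.57065164 279.22459838] [-1.64418374e+01 -2.05820202e-03  9.01652929e+01] 42.74595660854859
[516.67150077 247.06175429]
[526.11371714 252.5524023 ]
```

View pics/w2.png

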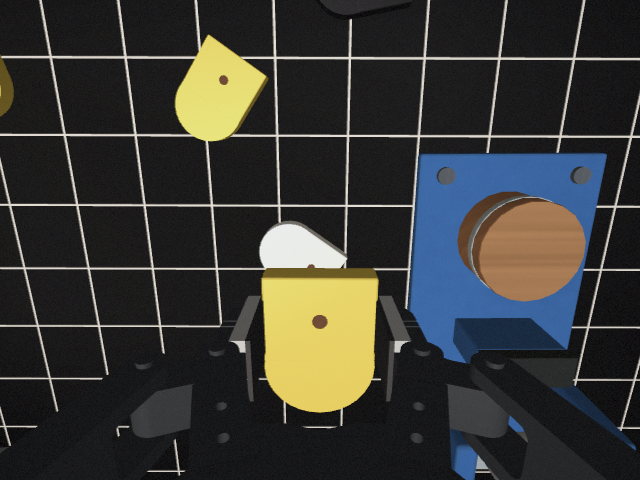

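Wrist view 2: the lift is held straight. The block's top ellipse spans columns 470–586 and rows 196–302, and the base's front corners are at (419,154) and (606,154). Now I solve for seat position and block height.

```bash
python3 - <<'E'
from h import *
from scipy.optimize import least_squares
s=load('w2'); t=load('top0')
print(onz(s,419,154,10),onz(s,606,154,10))
def ext(s,x,y,z):
    a=np.linspace(0,2*np.pi,180); p=np.array([proj(s,[x+34*np.cos(b),y+34*np.sin(b),z]) for b in a])
    return np.r_[p.min(0),p.max(0)]
for z in(38,50):
    o=least_squares(lambda p:ext(s,p[0],p[1],z)-[470,196,586,302],[550,62]); print(z,o.x,o.fun.round(1), 'top',ext(t,*o.x,z).round(1))
o=least_squares(lambda p:ext(s,*p)-[470,196,586,302],[550,62,45]); print(o.x)
# lift in grip: tail corners and tip at top surface
for z in (150,): pass
for u,v in[(262,278),(378,278),(320,412),(320,345)]: print(onz(s,u,v,152))
E
```

```text
[4.91545420e+02 2.45141026e-01 1.00000000e+01] [491.17331301 129.31468519  10.        ]
38 [552.22506739  70.19167793] [ 6.3  3.5 -6.2 -4.7] top [268.3 219.9 297.2 248.4]
50 [548.82354788  63.30976723] [ 3.5  1.3 -3.5 -1.9] top [270.7 220.3 299.9 249.1]
[545.80123939  57.14622363  60.75095427]
[527.52888286 -88.98260853 152.        ]
[527.40953156 -47.40799368 152.        ]
[585.03181387 -68.00230098 152.        ]
[554.62615623 -68.10431174 152.        ]
```

Call:
step_arm:
  targets:
    - [[-4,30,0,0,0,0],[-8,65,0,0,0,0],[-8,100,-10,0,0,0],[-8,125,-30,0,0,0],[-8,132,-50,0,0,0],[-8,132,-65,0,0,0],[-8,132,-75,0,0,0],[-8,132,-82,0,0,0],[-8,132,-84,0,0,0],[-8,132,-84,0,0,0]]

```text
time: 6.12
tool_pos: [542.6, 60.6, 75.9]
tcp_rot: [-180.0, -0.0, 179.9]
ft_force: [-1.0, -0.5, -0.3]
finger_gap: 42.9
grip_force: 40.9
```

Call:
step_arm:
  targets:
    - [[0,0,-1,0,0,0],[0,0,-2,0,0,0],[0,0,-2,0,0,0]]

```text
time: 6.37
tool_pos: [543.1, 61.3, 75.0]
tcp_rot: [-180.0, 0.1, 180.0]
ft_force: [-0.5, 0.8, -0.1]
finger_gap: 42.9
grip_force: 40.9
```

Call:
step_arm:
  targets:
    - [[0,0,-1,0,0,0],[0,0,-2,0,0,0],[0,0,-2,0,0,0]]

```text
time: 6.62
tool_pos: [543.0, 61.5, 73.1]
tcp_rot: [-180.0, 0.1, -180.0]
ft_force: [-0.6, 0.5, 4.5]
finger_gap: 42.7
grip_force: 41.4
```

Call:
step_arm:
  targets:
    - [[0,0,-1,0,0,0],[0,0,-1.5,0,0,0],[0,0,-1.5,0,0,0]]

```text
time: 6.87
tool_pos: [543.0, 61.5, 73.0]
tcp_rot: [-180.0, 0.0, -180.0]
ft_force: [-9.5, -1.2, 19.2]
finger_gap: 43.0
grip_force: 42.9
```

Call:
step_arm:
  targets:
    - [[0,0,1,0,0,0],[0,0,1.5,0,0,0],[0,0,1.5,0,0,0]]

```text
time: 7.12
tool_pos: [543.1, 61.5, 73.1]
tcp_rot: [-180.0, 0.1, -180.0]
ft_force: [-1.6, 0.2, 7.3]
finger_gap: 42.8
grip_force: 41.7
```

Call:
step_arm:
  targets:
    - [[0,0,0,0,0,0],[0,0,0,0,0,0],[0,0,0,0,0,0],[0,0,0,0,0,0],[0,0,0,0,0,0],[0,0,20,0,0,0],[0,0,50,0,0,0],[0,0,80,0,0,0],[-10,0,100,0,0,0],[-30,0,120,0,0,0],[-60,0,140,0,0,0],[-80,0,150,0,0,0]]
  fingers: -1

```text
time: 8.12
tool_pos: [461.9, 61.6, 224.7]
tcp_rot: [180.0, 0.1, -180.0]
ft_force: [-0.7, -0.7, -0.3]
finger_gap: 85.4
grip_force: 0.0
```

```bash
python3 - <<'E'
from h import *
s=snap('top','t3'); q=r.sense(); print(q['time'],q['tool_pos'],q['tcp_rot'],q['finger_gap'],q['joint_pos'])
a=s['img'][140:290,230:380]
s=snap('scene','s3'); b=s['img'][140:290,310:460]
cv2.imwrite('pics/c3.png',np.hstack([cv2.resize(x,(400,400),interpolation=cv2.INTER_CUBIC) for x in(a,b)]))
E
```

```text
8.1667 [460.34105791  61.78580702 225.97835799] [ 1.79991542e+02  1.48867393e-01 -1.79960907e+02] 85.1309185823206 [ 1.31181361e+00 -1.33812450e+01  1.08255832e+02  5.16962827e-03
  8.49763945e+01 -8.87277365e+01]
```

View pics/c3.png

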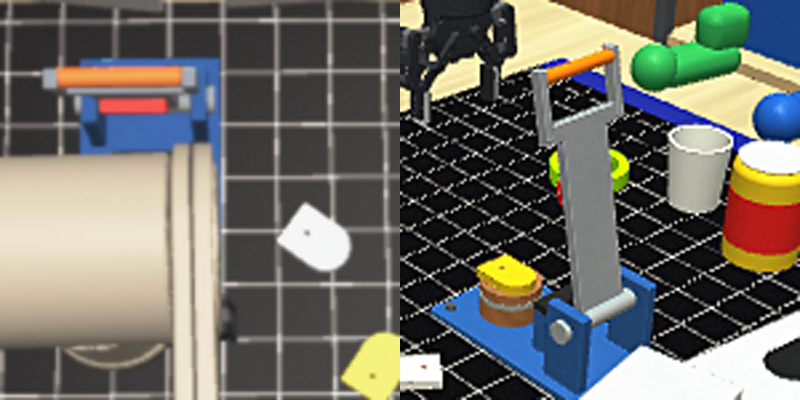

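The lift lies flat on the block in the scene crop at (508,273), and the bar is at (580,65). I'll fit both numerically.

```bash
python3 - <<'E'
from h import *
from scipy.optimize import least_squares,minimize
s=load('s3'); t=load('t3')
hsv=cv2.cvtColor(s['img'],cv2.COLOR_BGR2HSV)
m=cv2.inRange(hsv,(20,70,80),(38,255,255)); w=np.zeros_like(m); w[225:262,330:375]=m[225:262,330:375]; w=w>0
th=np.linspace(-np.pi/2,np.pi/2,20)
D=np.array([(-30,22),(-30,-22)]+[(6+24*np.cos(a),22*np.sin(a)) for a in th])
def f(p,z0=50):
    a=p[2]; R=np.array([[np.cos(a),-np.sin(a)],[np.sin(a),np.cos(a)]]); q=D@R.T+p[:2]
    P=np.array([proj(s,[*x,z]) for x in q for z in(z0,z0+12)]).astype(np.float32)
    k=np.zeros((480*4,640*4),np.uint8); cv2.fillPoly(k,[np.round(cv2.convexHull(P)*4*16).astype(np.int32)],1,shift=4)
    k=cv2.resize(k.astype(np.float32),(640,480),interpolation=cv2.INTER_AREA); return np.abs(k-w).sum()
o=minimize(f,[550,63,0],method='Nelder-Mead',options=dict(initial_simplex=[[550,63,0],[556,63,0],[550,69,0],[550,63,.2]])); print('lift',o.x,o.fun,w.sum())
ys,xs=np.where(w);print(xs.min(),xs.max(),ys.min(),ys.max())
# bar
def orange(s,r0,r1,c0,c1):
    h=cv2.cvtColor(s['img'],cv2.COLOR_BGR2HSV)[r0:r1,c0:c1]; k=cv2.inRange(h,(6,120,120),(18,255,255)); ys,xs=np.where(k); return np.array([(xs.min()+xs.max())/2+c0,(ys.min()+ys.max())/2+r0])
ct=orange(t,155,182,240,310); cs=orange(s,150,180,355,400); print(ct,cs)
o=least_squares(lambda p:np.r_[proj(t,p)-ct,proj(s,p)-cs],[625,62,318]); print('bar',o.x,o.fun)
o=least_squares(lambda p:np.r_[proj(t,[550+130-250*np.cos(p[0]),p[1],75+250*np.sin(p[0])])-ct,proj(s,[550+130-250*np.cos(p[0]),p[1],75+250*np.sin(p[0])])-cs],[1.35,62]); print(o.x,o.fun)
E
```

```text
lift [ 5.55380633e+02  6.07394069e+01 -4.73315482e-02] 18.125 236
339 360 235 250
[274.  168.5] [381.  160.5]
bar [625.42096249  69.46113389 326.37763049] [-2.15871659 -1.90888223 -3.85566166  0.88128271]
[ 1.35637568 70.57075789] [-2.39453754 -1.44442143 -3.32653148  3.62681679]
```

Call:
step_arm:
  targets:
    - [[0,0,20,0,0,-0.12],[0,0,40,0,0,-0.24],[0,0,60,0,0,-0.36],[10,0,85,0,0,-0.48],[20,0,105,0,0,-0.6],[30,0,125,0,0,-0.72],[40,0,145,0,0,-0.84],[55,0,160,0,0,-0.96],[70,0,170,0,0,-1.08],[85,0,175,0,0,-1.2],[95,0,175,0,0,-1.32],[100,0,175,0,0,-1.44]]
  newtons: 60

```text
time: 9.22
tool_pos: [564.3, 61.4, 396.3]
tcp_rot: [-180.0, -0.0, 97.2]
ft_force: [0.2, -0.4, 0.1]
finger_gap: 85.3
grip_force: 0.0
```

Call:
step_arm:
  targets:
    - [[15,0.5,0,0,0,-0.12],[30,1,0,0,0,-0.131],[45,1.5,0,0,0,-0.131],[56,1.5,0,0,0,-0.131],[60,1.5,0,0,0,-0.131],[60,1.5,0,0,0,-0.131]]

```text
time: 9.72
tool_pos: [623.3, 62.9, 395.6]
tcp_rot: [-179.9, 0.0, 90.0]
ft_force: [0.2, -0.5, 1.3]
finger_gap: 85.7
grip_force: 0.0
```

```bash
python3 - <<'E'
from h import *
s=snap('wrist','w4'); q=r.sense(); print(q['time'],q['tool_pos'],q['tcp_rot'],s['eye'],s['attitude'])
for p in [(549,63.3,62),(555,61,62),(623,62.5,319)]: print(proj(s,p))
E
```

```text
9.7667 [622.7734264   62.95132487 396.07935151] [-1.79903571e+02  2.37696196e-03  8.99940429e+01] [622.92897175 136.48076529 515.16688613] [-16.48534433   0.09858167  -0.01717647]
[258.35244503 195.70636035]
[263.43821293 197.61363977]
[320.15167821 272.22336775]
```

View pics/w4.png

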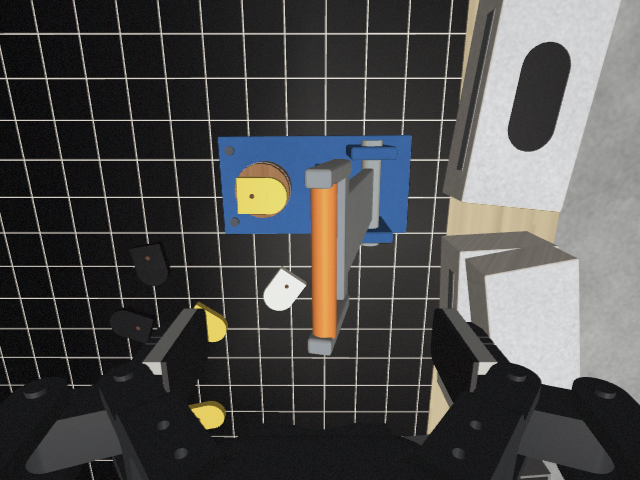

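The wrist view shows the lift centred at (262,196), within about 4 mm of the seat prediction. The bar runs from (323,188) to (324,340), so its x is about 624.5. Descending to pinch it.

Call:
step_arm:
  targets:
    - [[1.5,2,-20,0,0,0],[1.5,2,-40,0,0,0],[1.5,2,-58,0,0,0],[1.5,2,-70,0,0,0],[1.5,2,-75,0,0,0],[1.5,2,-75,0,0,0]]

```text
time: 10.27
tool_pos: [623.2, 65.0, 320.9]
tcp_rot: [-179.9, 0.0, 90.0]
ft_force: [-1.1, 0.1, 0.3]
finger_gap: 85.2
grip_force: 0.0
```

Call:
step_arm:
  targets:
    - [[0,0,0,0,0,0],[0,0,0,0,0,0],[0,0,0,0,0,0],[0,0,0,0,0,0],[0,0,0,0,0,0],[0,0,0,0,0,0],[0,0,0,0,0,0],[0,0,0,0,0,0],[0,0,0,0,0,0],[0,0,0,0,0,0]]
  fingers: 1
  newtons: 50

```text
time: 11.1
tool_pos: [624.2, 65.0, 322.9]
tcp_rot: [180.0, 0.0, 90.0]
ft_force: [-0.7, -0.1, 4.2]
finger_gap: 12.5
grip_force: 48.9
```

Call:
step_arm:
  targets:
    - [[-12.6,0,-3.1,0,0,0],[-24.5,0,-6.8,0,0,0],[-36.3,0,-11,0,0,0],[-47.8,0,-15.8,0,0,0],[-59.1,0,-21.2,0,0,0],[-70.1,0,-27.1,0,0,0],[-80.8,0,-33.6,0,0,0],[-91.1,0,-40.6,0,0,0],[-101.1,0,-48.2,0,0,0],[-110.7,0,-56.2,0,0,0],[-119.9,0,-64.7,0,0,0],[-119.9,0,-64.7,0,0,0]]

```text
time: 12.1
tool_pos: [502.4, 64.4, 256.1]
tcp_rot: [-179.9, 0.1, 90.0]
ft_force: [-2.0, -3.4, 2.1]
finger_gap: 12.2
grip_force: 49.6
```

Call:
step_arm:
  targets:
    - [[-8.7,0,-8.9,0,0,0],[-17,0,-18.2,0,0,0],[-24.8,0,-28,0,0,0],[-32.1,0,-38.1,0,0,0],[-38.9,0,-48.6,0,0,0],[-45.2,0,-59.4,0,0,0],[-50.9,0,-70.6,0,0,0],[-56.1,0,-81.9,0,0,0],[-60.6,0,-93.6,0,0,0],[-64.6,0,-105.4,0,0,0],[-68,0,-117.4,0,0,0],[-68,0,-117.4,0,0,0]]

```text
time: 13.1
tool_pos: [437.4, 64.3, 139.1]
tcp_rot: [179.8, 0.1, 90.0]
ft_force: [10.0, -4.6, -2.5]
finger_gap: 12.0
grip_force: 49.0
```

Call:
step_arm:
  targets:
    - [[0,0,-5,0,0,0],[-1,0,-11,0,0,0],[-2,0,-17,0,0,0],[-3,0,-23,0,0,0],[-4,0,-29,0,0,0],[-4.5,0,-35,0,0,0],[-5,0,-40,0,0,0],[-5,0,-43,0,0,0],[-5,0,-43,0,0,0]]

```text
time: 13.85
tool_pos: [431.7, 64.3, 96.9]
tcp_rot: [179.9, 0.1, 90.0]
ft_force: [2.3, -4.5, 1.0]
finger_gap: 12.0
grip_force: 50.7
```

Call:
step_arm:
  targets:
    - [[0,0,-1,0,0,0],[0,0,-2,0,0,0],[0,0,-3,0,0,0],[0,0,-3,0,0,0]]

```text
time: 14.18
tool_pos: [431.6, 64.3, 94.2]
tcp_rot: [180.0, 0.1, 90.0]
ft_force: [1.8, -6.0, 1.4]
finger_gap: 11.9
grip_force: 50.9
```

Call:
step_arm:
  targets:
    - [[0,0,-1,0,0,0],[0,0,-2,0,0,0],[0,0,-3,0,0,0],[0,0,-3,0,0,0]]

```text
time: 14.52
tool_pos: [431.6, 64.3, 92.5]
tcp_rot: [180.0, 0.1, 90.0]
ft_force: [-7.5, -6.6, 16.3]
finger_gap: 12.1
grip_force: 52.3
```

Call:
step_arm:
  targets:
    - [[0,0,-1,0,0,0],[0,0,-2,0,0,0],[0,0,-3,0,0,0],[0,0,-3,0,0,0]]

```text
time: 14.85
tool_pos: [431.7, 64.3, 91.7]
tcp_rot: [-180.0, 0.1, 90.0]
ft_force: [-20.3, -7.0, 42.7]
finger_gap: 12.0
grip_force: 55.4
```

Contact came at TCP z ≈ 92.8, about 0.05 rad. The stop alone would put it near 78, so the arm is resting on the lift. I'll ease the push slightly and check.

Call:
step_arm:
  targets:
    - [[-0.3,0,0.5,0,0,0],[-0.5,0,0.8,0,0,0],[-0.5,0,0.8,0,0,0],[-0.5,0,0.8,0,0,0]]

```text
time: 15.18
tool_pos: [431.6, 64.3, 91.9]
tcp_rot: [179.9, 0.1, 90.0]
ft_force: [-13.3, -6.8, 32.3]
finger_gap: 12.1
grip_force: 54.3
```

```bash
python3 - <<'E'
from h import *
s=snap('scene','s5'); q=r.sense(); print(q['time'],q['tool_pos'],q['ft_force'],q['grip_force'])
cv2.imwrite('pics/c5.png',cv2.resize(s['img'][160:310,270:450],(720,600),interpolation=cv2.INTER_CUBIC))
E
```

```text
15.2333 [431.584874    64.33622817  91.90900888] [-14.49656085  -7.88275274  32.0242951 ] 54.31881129741669
```

View pics/c5.png

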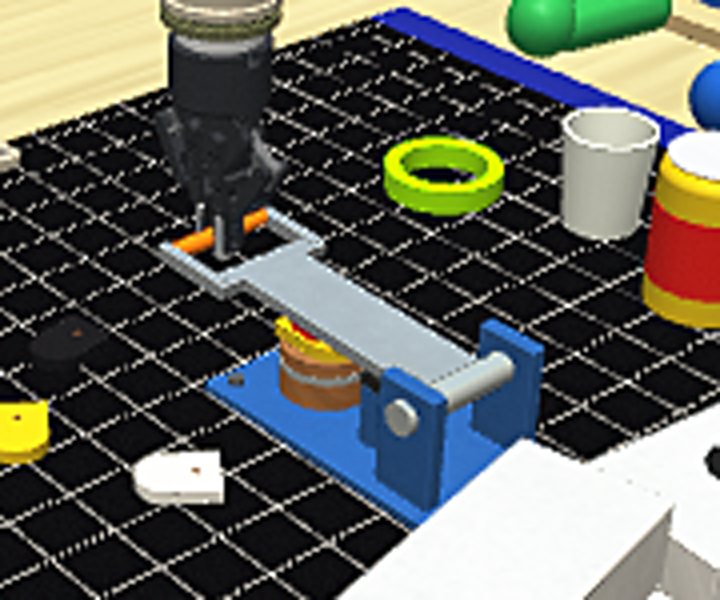

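The scene shows the red pad resting on the lift at crop (305,335), with the bar pinched at (225,235) and the push holding steady at about 32 N.

```bash
python3 -c "
from bench import r
print(r.hand_in())"
```

```text
the job is handed in; nothing more can be done
None
```

I handed the job in with one yellow lift flat on the tall heel block, the press arm resting on it at about 0.05 rad, and the orange bar still gripped and pushed down with about 32 N; the hand-in gave no verdict.

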